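# Peel a sample tray off its nested stack and present it to the label reader

## Robot

A 6-joint arm with a two-finger parallel gripper is mounted at the origin on the work surface. World frame = base frame: x ahead of the robot, y to its left, z up, the work surface at z = 0. Lengths are in m, angles in rad, forces in N, time in s.
With the tool pointing down it reaches from about 0.3 to 0.875 m from the base axis. Payload 6.4 kg.
Tool frame: the origin (TCP) lies at the very end of the fingers, on their centre line; the grasp point (between the pads) lies ctrl.grip_point_offset behind it (ctrl.grip_point_offset is the distance from the TCP to the grasp point, in m); z points along the fingers, x is the direction in which the jaws open and shut, and the axes are right-handed (so a half turn about z gives the same grasp; the last joint's range is limited). The gripper opens to 85 mm and grips with 20 to 120 N. Pads are 22 mm wide; open, the fingers measure 114 mm over their backs; the gripper's body (76 mm by 85 mm) begins 54 mm behind the grasp point. The pads swing forward as they close: fully open they stand 13 mm farther back than shut.
Start: joints at [-1.361, 0.181, 1.607, -0, 1.354, -0.206], TCP at [0.232, -0.526, 0.231] pointing down, gripper open.
Joint ranges: [-2.99, 2.99], [-0.89, 2.07], [0.3, 2.58], [-1.14, 4.28], [0, 2.63], [-3.12, 3.12]. Speed limits (rad/s): [2.57, 2.57, 3.01, 3.14, 3.14, 3.14].

## Interface

Orientations are given as a unit quaternion [w, x, y, z].
In Python, from bench import get_obs, viewer, workorder, ctrl gives the robot as it stands. The module is installed in compiled form; this text tells all that it offers.
- The arm moves only by the tool move_arm, never from a script. Its argument "increments" is a list of rows, each an object of numbers: "tx", "ty", "tz": the shift along the tool's x, y, z in m; "turn": the turn about the tool's z in degrees. A call has 1 to 20 rows; each row is the pose to reach, as a shift and turn from the pose commanded when the call began, along the tool's axes at that moment; what a row does not reach only later rows make up. A row lasts 1/12 s, in which the tool goes at most 41.7 mm and 7.16 degrees, less where a joint would pass 70% of its speed; a pose out of reach is approached as far as the arm can. A call with a gripper value outside its range is refused whole. "gripper" is the opening, from 0 (shut) to 1 (fully open), set as the call begins (left out, the last holds). The fingers move at their own pace and stop on an object; the grip force is fixed at half the most. Time passes only in rows, so rows that repeat a pose let the fingers close. It gives the time, the measured TCP pose, the force and the opening at its end, in the units of the state.
- get_obs(): the state, without advancing time (a new reading comes with each control period).
- viewer.camera(name): name is "scene" or "side" or "wrist"; returns (picture, depth): 420x560x3 uint8, red, green, blue; 420x560 float32, m along the optical axis (not along the pixel's ray), 0 where there is no reading.
- viewer.get_calibration(name): a dict with "intrinsics" (3x3 intrinsics, pixels), "k1" (the pictures are not rectified: a ray, as slopes to the right and down, at radius r is drawn at 1 + k1 r^2 times it, then the intrinsics apply), "origin" and "attitude" of the camera in the world. Camera axes: x right, y up, looking along -z (the intrinsics and any distortion apply to the point x, -y, -z); pixel columns grow to the right and rows downward; lengths in m; the calibration is good to about 2 mm. A picture is of the moment at which its call begins: read the wrist's pose just before it. get_calibration takes no time and is no camera call; for the wrist camera it gives the pose at the moment of the call.
- workorder.hand_in(): hands the job in, once; it reports no verdict.
The state is a dict: "time_s": time; "q": joint angles; "dq": joint speeds; "joint_efforts": joint torques, N m; "eef_pos": TCP position; "eef_rot": TCP orientation; "wrist_force": force on the tool from outside, world axes, zero at the start; "torque": the same for the moment, N m; "opening": opening from 0.0 (shut) to 1.0 (fully open).
Only numpy, scipy, OpenCV 4.12 (cv2) and the standard library are available. Lean on these libraries where they do the work, as an engineer would, in place of code of your own. Each camera call takes 0.05 s, during which the arm holds its last target.

## Task

Three stacks of nested green sample trays stand on the bench: small, medium and large. Take the top tray of the medium stack by its yellow corner tab and peel it off: raise the tab corner clear first while the opposite corner still sits in the nest, then lift it free. Finish while holding the tray in the gripper, level, centred about 6 cm above the black glass of the white label reader and touching nothing else; leave the other trays and the glassware undisturbed.

Things in the scene. Friction and masses are not known exactly. Their poses are not given: they have to be found in the camera images.
- tray_medium_center (a point): Centre of the top loose medium tray (half-way up its 13 mm rim height, 6.5 mm above its underside): a green formed plastic tray, rim outline 100 x 80 mm (long side along its x, z up when level), 90 g, with one upright yellow tab at its (-x,-y) corner, like the tabs of the other sizes. Its foot (86 x 66 mm, 10 mm deep) sits in the nest.
- tab (a point): Grasp point in the medium tray's yellow tab: an upright plate 10 mm thick, 26 mm long, 36 mm high, at (-36.7,-29.4) mm from the tray's centre, standing along the diagonal from the centre to the (-x,-y) corner: the fingers close across that diagonal. The point is 34 mm above the tray's underside, 12 mm below the tab's top, 21 mm above the rim's top. Axes as the tray's.
- tab_corner (a point): Corner of the medium tray's foot below the tab, on the underside, at (-43,-33) mm from the tray's centre.
- far_corner (a point): Opposite corner of the medium tray's foot, on the underside, at (43,33) mm from the tray's centre.
- stack_medium_nest (a point): Centre of the nest floor, 33 mm above the bench, of the fixed medium stack: green nested trays of 100 x 80 mm on a black base; axes as its top tray's at the start. The top tray rests on it, 3 mm of play inside walls 8 mm high; four rubber lips grip the long sides of its foot with some 11 N in all, over about 8 mm of lift.
- reader_glass (a point): Centre of the black glass (110 x 90 mm, long side along x) on top of the fixed white label reader (150 x 130 mm); the glass is 38 mm above the bench, z up.
- tray_small_center (a point): Centre of the top loose small tray (half-way up its 13 mm rim height, 6.5 mm above its underside): a green formed plastic tray, rim outline 80 x 64 mm (long side along its x, z up when level), 90 g, with one upright yellow tab at its (-x,-y) corner, like the tabs of the other sizes.
- tray_large_center (a point): Centre of the top loose large tray (half-way up its 13 mm rim height, 6.5 mm above its underside): a green formed plastic tray, rim outline 120 x 96 mm (long side along its x, z up when level), 90 g, with one upright yellow tab at its (-x,-y) corner, like the tabs of the other sizes.
- tray_medium: The medium tray itself; origin at the centre of its underside, axes as above.
- beaker: Glass beaker, 68 mm wide, 85 mm high; origin at the centre of its underside, z up.
- bottle: White bottle with a red cap, 60 mm wide, 140 mm high; origin under its centre.
- vial: Small amber vial with a white cap, 28 mm wide, 55 mm high; origin under its centre.
- jar: Amber jar with a black cap, 64 mm wide, 85 mm high; origin under its centre.
There are look-alikes about, which are no part of the job. Leave any blue, pink or purple look-alike of the tray_medium alone.

How it is judged:
On the way, in this order (a step that is already met when the one before it is completed fails the run):
1. The tab corner is raised by over 12 mm by the fingers while the opposite corner is still in the nest (raised less than 6 mm) (contact force between tray_medium and the fingers above 0.5 N and z of tab_corner in the frame of stack_medium_nest above 0.012 m and z of far_corner in the frame of stack_medium_nest below 0.006 m), for 0.1 s.
2. The tray is off its stack, in the gripper (contact force between tray_medium and the fingers above 0.5 N and z of each of tab_corner, far_corner in the frame of stack_medium_nest above 0.03 m and contact force between tray_medium and stack_medium below 0.05 N), for 0.2 s.
At the end, for the whole second after the job is handed in: The medium tray is held still in the fingers, centre within 20 mm of the middle of the reader's glass and 30 to 100 mm above it, level within 0.2 rad, off the reader; the other top trays within 8 mm and the beaker, bottle, vial and jar within 30 mm of their starts, these upright (contact force between tray_medium and the fingers above 0.5 N and horizontal distance between tray_medium_center and reader_glass below 0.02 m and z of tray_medium_center in the frame of reader_glass between 0.03 and 0.1 m and angle between tray_medium's own z axis and vertical below 0.2 rad and linear speed of tray_medium below 0.02 m/s and contact force between tray_medium and reader below 0.05 N and distance of each of tray_small_center, tray_large_center from where it was at the start of the episode below 0.008 m and not (distance of beaker from where it was at the start of the episode above 0.03 m or angle between beaker's own z axis and vertical above 0.5 rad) and not (distance of bottle from where it was at the start of the episode above 0.03 m or angle between bottle's own z axis and vertical above 0.5 rad) and not (distance of vial from where it was at the start of the episode above 0.03 m or angle between vial's own z axis and vertical above 0.5 rad) and not (distance of jar from where it was at the start of the episode above 0.03 m or angle between jar's own z axis and vertical above 0.5 rad)); the arm keeps its last pose, push and grip.
It fails at once if another stack's tray is moved by more than 8 mm (distance of any of tray_small_center, tray_large_center from where it was at the start of the episode above 0.008 m).
It fails at once if glassware is moved by more than 30 mm or tipped ((distance of beaker from where it was at the start of the episode above 0.03 m or angle between beaker's own z axis and vertical above 0.5 rad) or (distance of bottle from where it was at the start of the episode above 0.03 m or angle between bottle's own z axis and vertical above 0.5 rad) or (distance of vial from where it was at the start of the episode above 0.03 m or angle between vial's own z axis and vertical above 0.5 rad) or (distance of jar from where it was at the start of the episode above 0.03 m or angle between jar's own z axis and vertical above 0.5 rad)).
It also fails if it takes over 45 s, if anything falls off the work surface, if the arm or the gripper's body presses on something with over 40 N, if the wrist force passes 120 N, or if a joint passes its speed limit or range.

## Working session

There is one attempt and no reset: what is moved stays moved. The work goes in short steps, Python scripts to look and compute and a tool call to move; the robot and the scene stay as the last step left them, time stands still between calls to the robot, and variables do not carry over. Pictures are saved under pics/ and viewed, and the job is handed in when it is done.

Besides the shell and the picture viewer there is one more tool, called after "Call:" by a JSON object that holds its "api" and its "payload". move_arm: Moves the arm, as the interface text tells. Its arguments: {"type":"object","properties":{"increments":{"type":"array"},"gripper":{"type":"number"}},"required":["increments"]}

```bash
mkdir -p pics
cat > h.py <<'E'
import numpy as np, cv2
from bench import get_obs, viewer, workorder, ctrl
from scipy.spatial.transform import Rotation as R
def rot(q): q=np.asarray(q,float); return R.from_quat([q[1],q[2],q[3],q[0]]).as_matrix()
def att(a):
    a=np.asarray(a,float)
    return a if a.shape==(3,3) else rot(a)
def snap(name,tag):
    c=viewer.get_calibration(name); p,d=viewer.camera(name)
    cv2.imwrite(f'pics/{tag}.png',p[:,:,::-1]); np.savez(f'pics/{tag}.npz',p=p,d=d,K=c['intrinsics'],k1=c['k1'],o=c['origin'],A=att(c['attitude']))
def load(tag): return np.load(f'pics/{tag}.npz')
def rays(s,uv):
    uv=np.asarray(uv,float).reshape(-1,1,2)
    return np.c_[cv2.undistortPoints(uv,s['K'],np.array([float(s['k1']),0,0,0,0.])).reshape(-1,2),np.ones(len(uv))]
def px_depth(s,uv):
    uv=np.asarray(uv,float).reshape(-1,2); d=np.array([s['d'][int(round(v)),int(round(u))] for u,v in uv])
    r=rays(s,uv)*d[:,None]; return (r*[1,-1,-1])@s['A'].T+s['o']
def px_plane(s,uv,z):
    r=(rays(s,uv)*[1,-1,-1])@s['A'].T; return s['o']+r*((z-s['o'][2])/r[:,2])[:,None]
def cloud(s):
    h,w=s['d'].shape; u,v=np.meshgrid(np.arange(w),np.arange(h)); uv=np.stack([u.ravel(),v.ravel()],1)
    r=rays(s,uv)*s['d'].ravel()[:,None]; return ((r*[1,-1,-1])@s['A'].T+s['o']).reshape(h,w,3)
def project(s,P):
    P=(np.asarray(P,float).reshape(-1,3)-s['o'])@s['A']*[1,-1,-1]
    return cv2.projectPoints(P,np.zeros(3),np.zeros(3),s['K'],np.array([float(s['k1']),0,0,0,0.]))[0].reshape(-1,2)
E
python3 - <<'E'
from h import *
print(get_obs()); print(ctrl.grip_point_offset)
print(viewer.get_calibration('scene'))
for n in ['scene','side','wrist']: snap(n,n+'0')
E
```

```text
{'time_s': 0.0, 'q': array([-1.36133778e+00,  1.81528142e-01,  1.60804369e+00, -3.59190260e-05,
        1.35379875e+00, -2.06293973e-01]), 'dq': array([-0.00133564, -0.00126149,  0.00139489,  0.00082777, -0.00042207,
        0.00071093]), 'joint_efforts': array([ 1.43520207e-03, -4.44876873e+01, -3.51332402e+01, -2.28213794e-04,
        9.07285488e-03,  2.37166898e-05]), 'eef_pos': array([ 0.23211746, -0.5254424 ,  0.23037417]), 'eef_rot': array([-6.15177637e-04,  8.37819923e-01, -5.45945954e-01, -6.41964902e-04]), 'wrist_force': array([-0.49269079, -0.18783052, -0.67149064]), 'torque': array([-0.02323495, -0.01487216, -0.00654046]), 'opening': 1.000659874578249}
0.0187
{'intrinsics': array([[407.0969955 ,   0.        , 283.72396356],
       [  0.        , 407.0969955 , 208.84693598],
       [  0.        ,   0.        ,   1.        ]]), 'k1': -0.061255612052684906, 'origin': array([ 1.16117374, -0.48561172,  0.65932762]), 'attitude': array([0.80614643, 0.4333517 , 0.1821805 , 0.35936682])}
```

View pics/scene0.png

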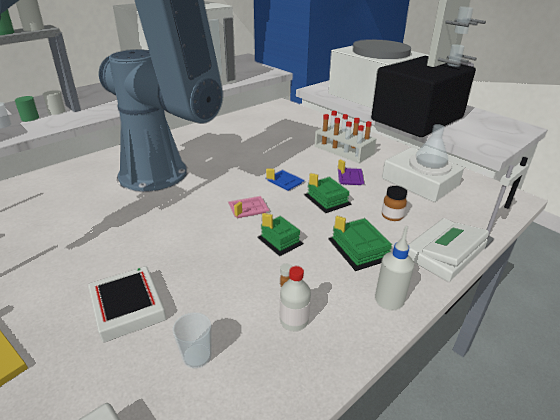

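View pics/side0.png

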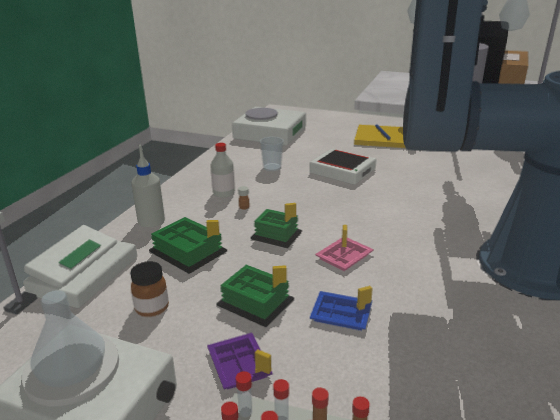

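View pics/wrist0.png

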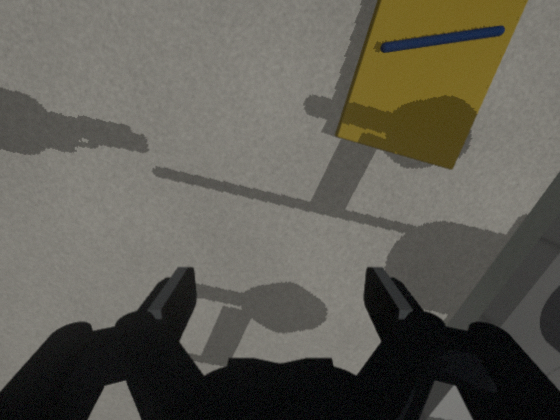

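Green stacks in the scene image: (327,193), (281,233) and (360,240). Next I'll measure each one's rim and view enlarged crops.

Run:
```python
from h import *
for n in ['scene0','side0']:
    s=load(n); c=cloud(s); hsv=cv2.cvtColor(s['p'],cv2.COLOR_RGB2HSV)
    g=((hsv[:,:,0]>50)&(hsv[:,:,0]<75)&(hsv[:,:,1]>120)&(c[:,:,2]<0.12)&(c[:,:,2]>0.0)&(s['d']>0)).astype(np.uint8)
    nl,l,st,ce=cv2.connectedComponentsWithStats(g)
    for i in range(1,nl):
        if st[i,4]>300:
            P=c[l==i]; z=np.percentile(P[:,2],98); T=P[P[:,2]>z-0.005]
            print(n,ce[i].round(),'ztop',z.round(4),cv2.minAreaRect((T[:,:2]*1000).astype(np.float32)), 'all',cv2.minAreaRect((P[:,:2]*1000).astype(np.float32)))
    y=((hsv[:,:,0]>18)&(hsv[:,:,0]<30)&(hsv[:,:,1]>140)&(c[:,:,2]<0.15)&(c[:,:,2]>0.02)).astype(np.uint8)
    nl,l,st,ce=cv2.connectedComponentsWithStats(y)
    for i in range(1,nl):
        if st[i,4]>40:
            P=c[l==i]; print('yel',ce[i].round(),P.mean(0).round(3),P.max(0).round(3))
    x0,y0,x1,y1=(220,150,420,280) if n=='scene0' else (140,180,340,330)
    cv2.imwrite(f'pics/{n}_c.png',cv2.resize(s['p'][y0:y1,x0:x1,::-1],(800,int(800*(y1-y0)/(x1-x0))),interpolation=cv2.INTER_CUBIC))
```

```text
scene0 [329. 193.] ztop 0.0477 ((496.75189208984375, 314.4530334472656), (79.31094360351562, 98.19712829589844), 78.47064208984375) all ((494.88006591796875, 317.3070068359375), (85.07634735107422, 102.40147399902344), 76.87926483154297)
scene0 [281. 234.] ztop 0.0471 ((551.49609375, 75.150634765625), (63.385555267333984, 78.1982192993164), 87.08795166015625) all ((548.4569702148438, 82.32490539550781), (79.16944885253906, 84.9918212890625), 86.47539520263672)
scene0 [362. 242.] ztop 0.0474 ((708.0311279296875, 205.11465454101562), (95.8970718383789, 120.39954376220703), 70.5299072265625) all ((707.2108764648438, 205.7308349609375), (96.66734313964844, 122.99665832519531), 70.78022003173828)
yel [341. 164.] [0.412 0.475 0.034] [0.425 0.482 0.047]
yel [270. 172.] [0.301 0.257 0.034] [0.31  0.266 0.047]
yel [314. 179.] [0.456 0.294 0.062] [0.472 0.307 0.08 ]
yel [238. 207.] [0.395 0.06  0.035] [0.401 0.073 0.046]
yel [267. 220.] [0.524 0.056 0.062] [0.534 0.079 0.081]
yel [340. 223.] [0.654 0.185 0.063] [0.667 0.195 0.08 ]
side0 [181. 237.] ztop 0.0489 ((704.005615234375, 208.73939514160156), (97.51726531982422, 121.08648681640625), 71.79540252685547) all ((704.15771484375, 209.33377075195312), (98.65945434570312, 121.17459106445312), 71.66881561279297)
side0 [251. 286.] ztop 0.049 ((491.9459228515625, 319.31719970703125), (81.75096893310547, 99.33675384521484), 78.12439727783203) all ((491.9459228515625, 319.31719970703125), (81.75096893310547, 99.33675384521484), 78.12439727783203)
yel [290. 211.] [0.517 0.062 0.063] [0.528 0.072 0.082]
yel [212. 227.] [0.647 0.192 0.065] [0.659 0.199 0.082]
yel [344. 232.] [0.388 0.07  0.039] [0.395 0.077 0.051]
yel [279. 275.] [0.45  0.301 0.065] [0.46  0.308 0.082]
yel [364. 294.] [0.296 0.265 0.036] [0.307 0.274 0.05 ]
yel [263. 360.] [0.404 0.484 0.037] [0.418 0.489 0.049]
```

View pics/scene0_c.png

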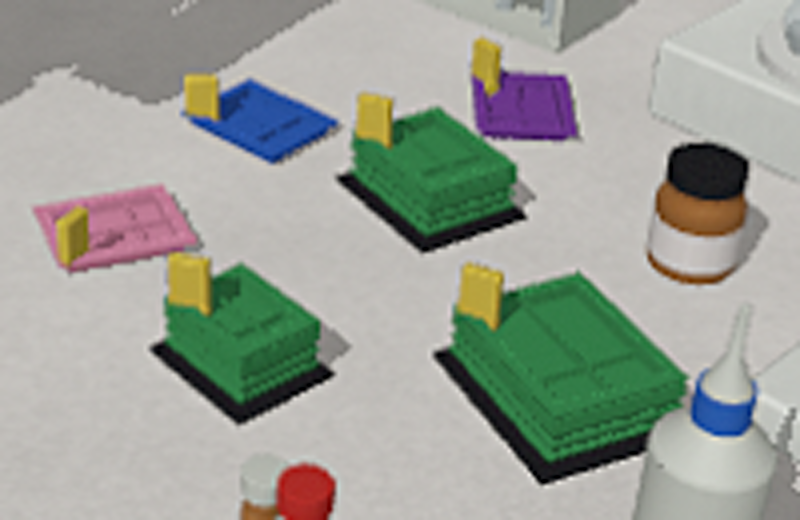

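View pics/side0_c.png

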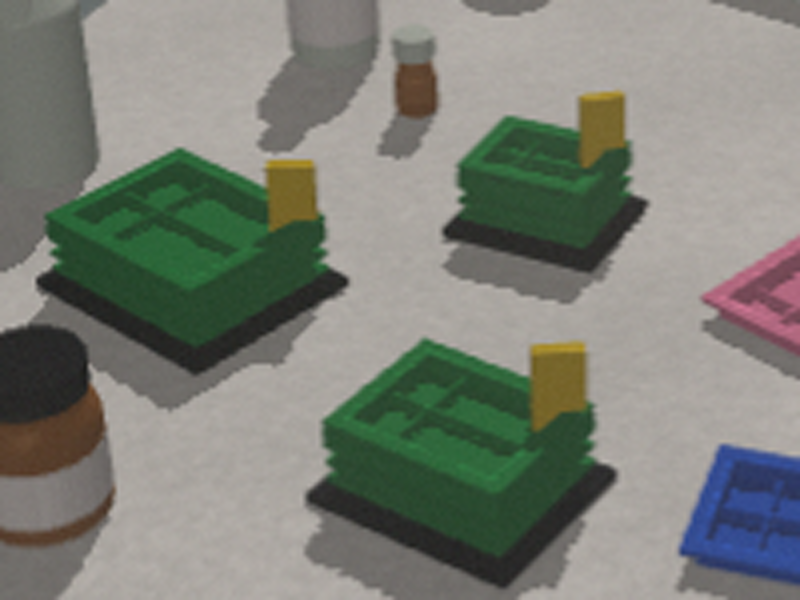

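Confirmed: the medium stack is at scene (329,193) / side (251,286). Its rim measures 80 x 99 mm, while the others are 63 x 78 and 96 x 120. The blue, pink and purple look-alikes lie flat on the bench. Now the reader.

Run:
```python
from h import *
for n,(x0,y0,x1,y1) in [('scene0',(85,260,170,345)),('side0',(305,145,380,190))]:
    s=load(n); c=cloud(s); g=cv2.cvtColor(s['p'],cv2.COLOR_RGB2HSV)
    m=np.zeros(g.shape[:2],np.uint8); m[y0:y1,x0:x1]=(g[y0:y1,x0:x1,2]<75)
    nl,l,st,ce=cv2.connectedComponentsWithStats(m); i=1+np.argmax(st[1:,4])
    v,u=np.nonzero(l==i); P=px_plane(s,np.c_[u,v],0.038); print(n,ce[i],np.median(c[l==i][:,2]),cv2.minAreaRect((P[:,:2]*1000).astype(np.float32)), np.median(c[l==i],0))
    cv2.imwrite(f'pics/{n}_r.png',cv2.resize(s['p'][y0:y1,x0:x1,::-1],None,fx=6,fy=6))
    # obstacle heights between
# medium rim top plane corrected: project outline guess
import math
th=math.radians(-11.7); Rz=np.array([[math.cos(th),-math.sin(th)],[math.sin(th),math.cos(th)]])
cc=np.array([.494,.3175])
for n in ['scene0','side0']:
    s=load(n); im=s['p'][:,:,::-1].copy(); im=cv2.resize(im,None,fx=4,fy=4,interpolation=cv2.INTER_CUBIC)
    pts=[np.r_[cc+Rz@[x,y],.046] for x,y in [(-.05,-.04),(.05,-.04),(.05,.04),(-.05,.04)]]
    uv=(project(s,pts)*4+1.5).astype(int); cv2.polylines(im,[uv.reshape(-1,1,2)],True,(0,0,255),1)
    t=[np.r_[cc+Rz@(np.array([-.0367,-.0294])+np.array(e)),z] for e in [(.0101,.0082),(-.0101,-.0082)] for z in (.079,)]
    uvt=(project(s,t)*4+1.5).astype(int); cv2.line(im,tuple(map(int,uvt[0])),tuple(map(int,uvt[1])),(255,0,255),1)
    m=uv.mean(0).astype(int); cv2.imwrite(f'pics/{n}_fit.png',im[m[1]-220:m[1]+180,m[0]-250:m[0]+250])
```

```text
scene0 [123.75141598 295.91378225] 0.03705116388981089 ((505.2666015625, -321.2703857421875), (88.56883239746094, 107.9234619140625), 76.28965759277344) [ 0.50790285 -0.32276064  0.03705116]
side0 [342.96536797 159.13419913] 0.038596133216838246 ((500.19586181640625, -320.853271484375), (89.23121643066406, 106.6297607421875), 76.44343566894531) [ 0.49858431 -0.31881491  0.03859613]
```

```bash
python3 -c "
import cv2,numpy as np
cv2.imwrite('pics/fit_both.png',cv2.resize(np.hstack([cv2.imread('pics/scene0_fit.png'),cv2.imread('pics/side0_fit.png')]),(800,320)))"
```

```text
(no output)
```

View pics/fit_both.png

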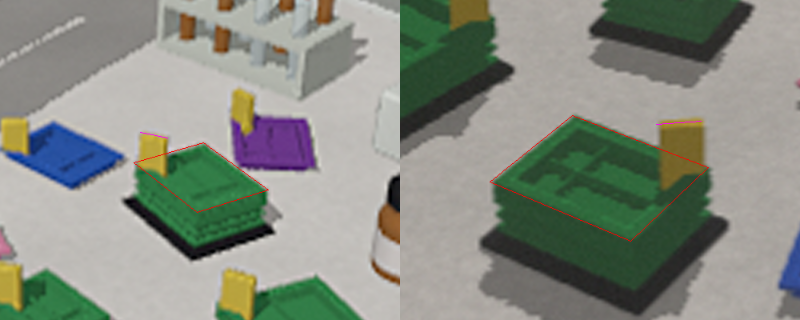

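View pics/scene0_r.png

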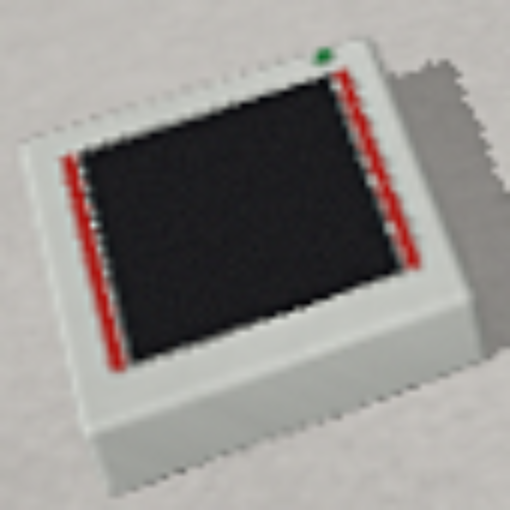

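Call:
{"api": "move_arm", "payload": {"increments": [{"tx": -0.03,"ty": -0.025},{"tx": -0.06,"ty": -0.05},{"tx": -0.09,"ty": -0.075},{"tx": -0.12,"ty": -0.1},{"tx": -0.15,"ty": -0.125},{"tx": -0.18,"ty": -0.15},{"tx": -0.21,"ty": -0.175},{"tx": -0.24,"ty": -0.2},{"tx": -0.27,"ty": -0.225},{"tx": -0.3,"ty": -0.25},{"tx": -0.33,"ty": -0.275},{"tx": -0.36,"ty": -0.3},{"tx": -0.39,"ty": -0.325},{"tx": -0.42,"ty": -0.35},{"tx": -0.45,"ty": -0.375},{"tx": -0.48,"ty": -0.4},{"tx": -0.51,"ty": -0.425},{"tx": -0.54,"ty": -0.445},{"tx": -0.56,"ty": -0.46},{"tx": -0.57,"ty": -0.47}], "gripper": 1.0}}

```text
validation failed for argument at $.in...
```

```bash
cat >> h.py <<'E'
def plan(target,yaw_deg):
    o=get_obs(); M=rot(o['eef_rot']); d=np.asarray(target)-o['eef_pos']
    y=np.degrees(np.arctan2(M[1,0],M[0,0])); t=-((yaw_deg-y+90)%180-90)
    print('t',round(o['time_s'],2),'pos',o['eef_pos'].round(4),'yaw',y.round(2),'tilt',np.degrees(np.arccos(-M[2,2])).round(2),'tool shift',(M.T@d).round(4),'turn',t.round(2),'F',o['wrist_force'].round(1),'T',o['torque'].round(2),'open',round(o['opening'],3),'q',o['q'].round(2))
E
python3 - <<'E'
from h import *
plan([.4526,.2962,.15],-63.0)
snap('wrist','w1')
E
```

```text
t 0.15 pos [ 0.2322 -0.5256  0.2306] yaw -66.18 tilt 0.08 tool shift [-0.6626 -0.5335  0.0816] turn -3.18 F [0.3 0.8 0.6] T [ 0.04 -0.03 -0.01] open 0.998 q [-1.36  0.18  1.61  0.    1.35 -0.21]
```

View pics/w1.png

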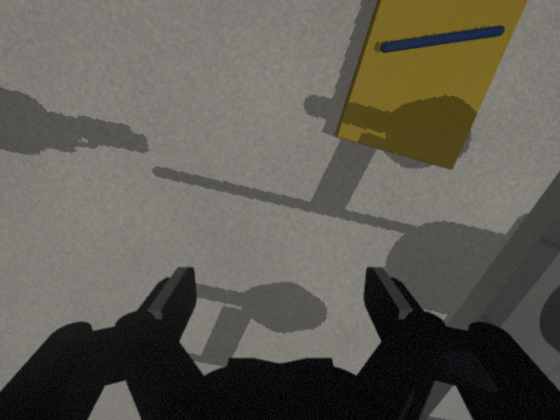

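The call was refused, probably because each row needs all four keys.

Call:
{"api": "move_arm", "payload": {"increments": [{"tx": -0.03,"ty": -0.025,"tz": 0,"turn": 0},{"tx": -0.06,"ty": -0.05,"tz": 0,"turn": 0},{"tx": -0.09,"ty": -0.075,"tz": 0,"turn": 0},{"tx": -0.12,"ty": -0.1,"tz": 0,"turn": 0},{"tx": -0.15,"ty": -0.125,"tz": 0,"turn": 0},{"tx": -0.18,"ty": -0.15,"tz": 0,"turn": 0},{"tx": -0.21,"ty": -0.175,"tz": 0,"turn": 0},{"tx": -0.24,"ty": -0.2,"tz": 0,"turn": 0},{"tx": -0.27,"ty": -0.225,"tz": 0,"turn": 0},{"tx": -0.3,"ty": -0.25,"tz": 0,"turn": 0},{"tx": -0.33,"ty": -0.275,"tz": 0,"turn": 0},{"tx": -0.36,"ty": -0.3,"tz": 0,"turn": 0},{"tx": -0.39,"ty": -0.325,"tz": 0,"turn": 0},{"tx": -0.42,"ty": -0.35,"tz": 0,"turn": 0},{"tx": -0.45,"ty": -0.375,"tz": 0,"turn": 0},{"tx": -0.48,"ty": -0.4,"tz": 0,"turn": 0},{"tx": -0.51,"ty": -0.425,"tz": 0,"turn": 0},{"tx": -0.54,"ty": -0.445,"tz": 0,"turn": 0},{"tx": -0.56,"ty": -0.46,"tz": 0,"turn": 0},{"tx": -0.57,"ty": -0.47,"tz": 0,"turn": 0}], "gripper": 1.0}}

```text
time_s: 1.87
eef_pos: [0.4317, 0.1883, 0.2311]
eef_rot: [-0.0, 0.839, -0.545, -0.0]
wrist_force: [0.4, 0.2, -0.2]
opening: 1.0
```

Run:
```python
from h import *
plan([.4526,.2962,.15],-63.0)
snap('wrist','w2')
```

```text
t 1.87 pos [0.4317 0.1883 0.2311] yaw -66.0 tilt 0.04 tool shift [-0.09   -0.063   0.0812] turn -3.0 F [ 0.4  0.2 -0.2] T [ 0.02 -0.02 -0.01] open 1.0 q [ 0.16 -0.06  1.86  0.    1.34  1.31]
```

View pics/w2.png

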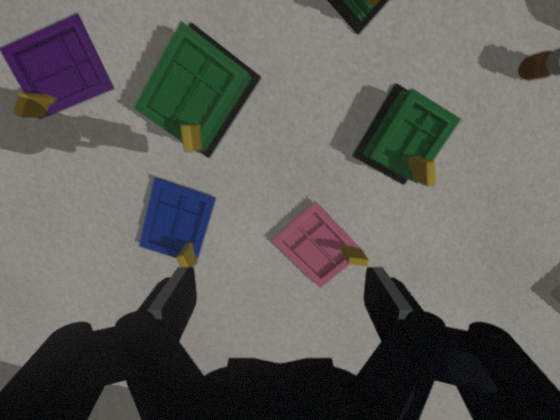

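Run:
```python
from h import *
s=load('w2'); c=cloud(s); hsv=cv2.cvtColor(s['p'],cv2.COLOR_RGB2HSV)
g=(hsv[:,:,0]>50)&(hsv[:,:,0]<75)&(hsv[:,:,1]>120); g[:,280:]=False
P=c[g&(c[:,:,2]>.040)]; print(len(P),np.median(P[:,2]),cv2.minAreaRect((P[:,:2]*1000).astype(np.float32)))
y=(hsv[:,:,0]>15)&(hsv[:,:,0]<32)&(hsv[:,:,1]>130); m=np.zeros_like(y); m[110:170,160:220]=y[110:170,160:220]
T=c[m&(c[:,:,2]>.0745)]; print(len(T),np.median(T[:,2]),T.mean(0),cv2.minAreaRect((T[:,:2]*1000).astype(np.float32)))
cv2.imwrite('pics/w2c.png',cv2.resize(s['p'][10:170,120:280,::-1],None,fx=4,fy=4,interpolation=cv2.INTER_CUBIC)[:600])
```

```text
3448 0.04582803408165051 ((474.7667541503906, 278.5533447265625), (183.94236755371094, 112.69468688964844), 64.64604949951172)
264 0.0787093644994083 [0.45277505 0.29555855 0.08187457] ((470.8406982421875, 257.9990539550781), (23.21164894104004, 97.2033462524414), 26.166419982910156)
```

View pics/w2c.png

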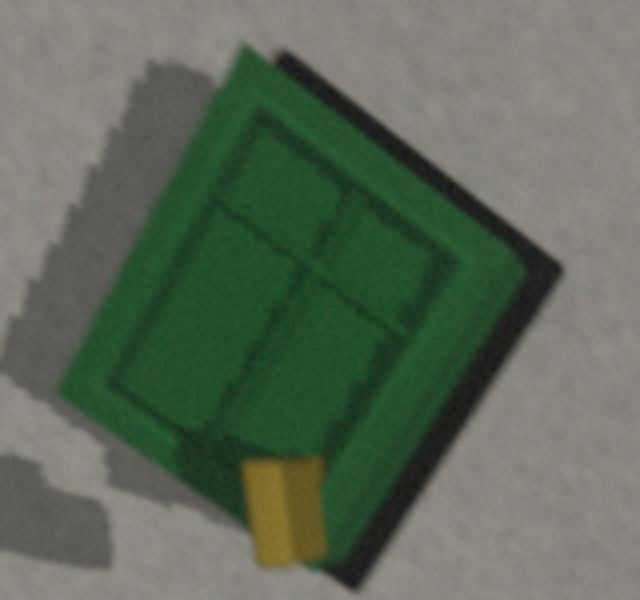

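Run:
```python
from h import *
s=load('w2')
f=lambda a:[((u+.5)/4-.5+120,(v+.5)/4-.5+10) for u,v in a]
t=px_plane(s,f([(244,461),(286,460),(299,565),(259,568)]),.079)*1000; print(t.round(1),t.mean(0)); d=(t[0]+t[1]-t[2]-t[3])/2; print('yaw',np.degrees(np.arctan2(d[1],d[0])),np.linalg.norm(d),np.linalg.norm(t[1]-t[0]))
r=px_plane(s,f([(244,44),(526,270),(345,568),(60,388)]),.046)*1000; print(r.round(1),r[[0,1,3]])
print('centre',(r[1]+r[3])/2); e=r[1]-r[0]; print(np.degrees(np.arctan2(e[1],e[0])),np.linalg.norm(e)); e=r[0]-r[3]; print(np.degrees(np.arctan2(e[1],e[0])),np.linalg.norm(e))
```

```text
[[461.3 306.4  79. ]
 [465.6 297.1  79. ]
 [443.2 286.1  79. ]
 [438.4 295.   79. ]] [452.12098188 296.12324537  79.        ]
yaw 26.321446435071245 25.280896099336466 10.223452721437258
[[550.  346.7  46. ]
 [531.1 264.4  46. ]
 [440.9 281.6  46. ]
 [454.6 366.6  46. ]] [[549.99906551 346.72623744  46.        ]
 [531.06779305 264.36919269  46.        ]
 [454.56541106 366.57388257  46.        ]]
centre [492.81660206 315.47153763  46.        ]
-102.94559663884942 84.50488681871191
-11.7485132258803 97.47569655265751
```

Call:
{"api": "move_arm", "payload": {"increments": [{"tx": -0.03,"ty": -0.02,"tz": 0.02,"turn": -1},{"tx": -0.06,"ty": -0.04,"tz": 0.04,"turn": -2},{"tx": -0.08,"ty": -0.055,"tz": 0.06,"turn": -2.7},{"tx": -0.09,"ty": -0.0626,"tz": 0.08,"turn": -2.7},{"tx": -0.09,"ty": -0.0626,"tz": 0.09,"turn": -2.7},{"tx": -0.09,"ty": -0.0626,"tz": 0.09,"turn": -2.7},{"tx": -0.09,"ty": -0.0626,"tz": 0.09,"turn": -2.7}], "gripper": 1.0}}

```text
time_s: 2.5
eef_pos: [0.4524, 0.2918, 0.141]
eef_rot: [0.001, 0.85, -0.526, -0.0]
wrist_force: [0.0, -0.3, 0.4]
opening: 1.002
```

Run:
```python
from h import *
plan([.4523,.2960,.051],-63.3)
snap('wrist','w3'); s=load('w3')
print(project(s,[[.4523,.2960,.079]]))
```

```text
t 2.5 pos [0.4524 0.2918 0.141 ] yaw -63.5 tilt 0.11 tool shift [-0.0038 -0.0019  0.09  ] turn -0.2 F [ 0.  -0.3  0.4] T [-0.04 -0.07 -0.03] open 1.002 q [ 0.35  0.2   1.78 -0.    1.16  1.46]
[[274.20783046 227.90519468]]
```

View pics/w3.png

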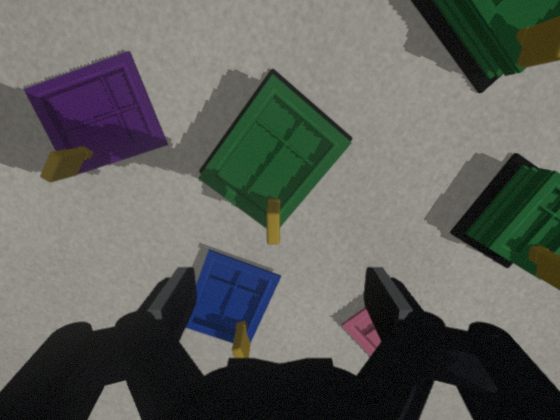

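Run:
```python
from h import *
s=load('w3')
im=cv2.resize(s['p'][180:260,230:320,::-1],None,fx=7,fy=7,interpolation=cv2.INTER_CUBIC); cv2.imwrite('pics/w3c.png',im)
```

```text
(no output)
```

View pics/w3c.png

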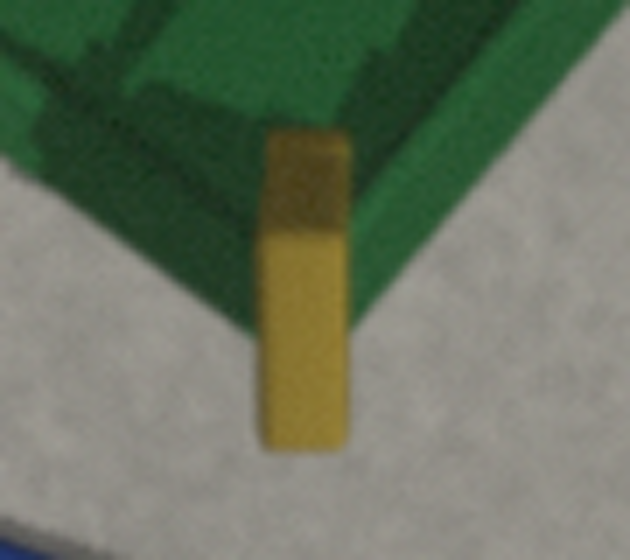

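Wrist view: the tab's top face is centred at (273.5,228.6), and my estimate projects to (274.2,227.9), so they agree. Descending.

Call:
{"api": "move_arm", "payload": {"increments": [{"tx": 0,"ty": 0,"tz": 0.02,"turn": 0},{"tx": 0,"ty": 0,"tz": 0.04,"turn": 0},{"tx": 0,"ty": 0,"tz": 0.06,"turn": 0},{"tx": 0,"ty": 0,"tz": 0.075,"turn": 0},{"tx": 0,"ty": 0,"tz": 0.085,"turn": 0},{"tx": 0,"ty": 0,"tz": 0.09,"turn": 0},{"tx": 0,"ty": 0,"tz": 0.09,"turn": 0},{"tx": 0,"ty": 0,"tz": 0.09,"turn": 0},{"tx": 0,"ty": 0,"tz": 0.09,"turn": 0}], "gripper": 1.0}}

```text
time_s: 3.3
eef_pos: [0.454, 0.2931, 0.0526]
eef_rot: [-0.001, 0.85, -0.526, 0.001]
wrist_force: [0.1, -0.0, 0.1]
opening: 1.001
```

Run:
```python
from h import *
plan([.4523,.2960,.051],-63.3)
snap('side','s3'); s=load('s3'); cv2.imwrite('pics/s3c.png',cv2.resize(s['p'][190:330,180:360,::-1],None,fx=4,fy=4,interpolation=cv2.INTER_CUBIC))
```

```text
t 3.3 pos [0.454  0.2931 0.0526] yaw -63.49 tilt 0.13 tool shift [-0.0033  0.0002  0.0016] turn -0.19 F [ 0.1 -0.   0.1] T [0.01 0.02 0.01] open 1.001 q [0.35 0.34 1.82 0.   0.98 1.46]
```

View pics/s3c.png

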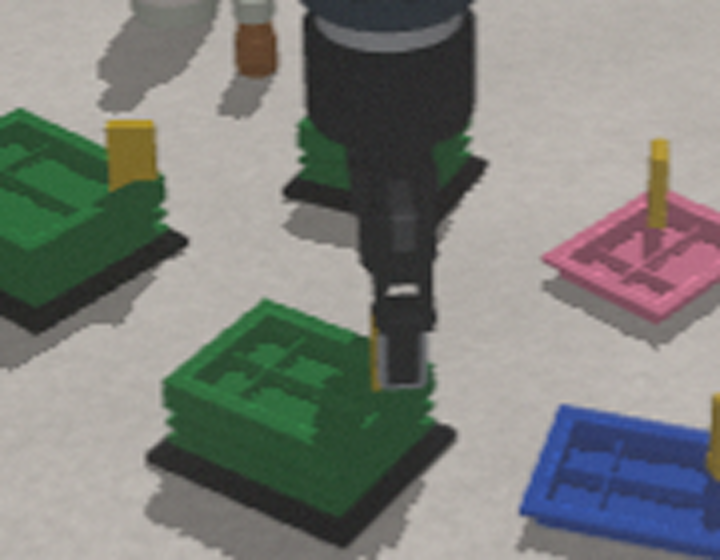

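Call:
{"api": "move_arm", "payload": {"increments": [{"tx": -0.0033,"ty": 0,"tz": 0.0005,"turn": 0},{"tx": -0.0033,"ty": 0,"tz": 0.0005,"turn": 0},{"tx": -0.0033,"ty": 0,"tz": 0.0005,"turn": 0},{"tx": -0.0033,"ty": 0,"tz": 0.0005,"turn": 0}], "gripper": 0.4}}

```text
time_s: 3.68
eef_pos: [0.4514, 0.296, 0.051]
eef_rot: [-0.0, 0.851, -0.526, 0.0]
wrist_force: [0.9, -0.2, -0.5]
opening: 0.453
```

Run:
```python
from h import *
plan([.4523,.2960,.051],-63.3)
snap('wrist','w4')
```

```text
t 3.68 pos [0.4514 0.296  0.051 ] yaw -63.45 tilt 0.02 tool shift [ 0.0004 -0.0008 -0.    ] turn -0.15 F [ 0.9 -0.2 -0.5] T [-0.02  0.04 -0.04] open 0.453 q [ 0.36  0.34  1.82 -0.    0.98  1.47]
```

View pics/w4.png

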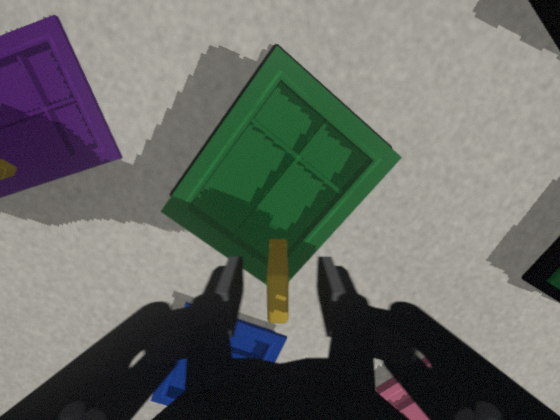

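The tab at (278,280) is centred between the pads at (235,290) and (325,290). Closing.

Call:
{"api": "move_arm", "payload": {"increments": [{"tx": 0,"ty": 0,"tz": 0,"turn": 0},{"tx": 0,"ty": 0,"tz": 0,"turn": 0},{"tx": 0,"ty": 0,"tz": 0,"turn": 0},{"tx": 0,"ty": 0,"tz": 0,"turn": 0},{"tx": 0,"ty": 0,"tz": 0,"turn": 0},{"tx": 0,"ty": 0,"tz": 0,"turn": 0},{"tx": 0,"ty": 0,"tz": 0,"turn": 0},{"tx": 0,"ty": 0,"tz": 0,"turn": 0}], "gripper": 0.0}}

```text
time_s: 4.4
eef_pos: [0.4511, 0.2961, 0.0509]
eef_rot: [0.0, 0.851, -0.526, -0.0]
wrist_force: [-3.8, 2.2, 4.0]
opening: 0.104
```

Run:
```python
from h import *
plan([.4523,.2960,.051],-63.3)
```

```text
t 4.4 pos [0.4511 0.2961 0.0509] yaw -63.46 tilt 0.03 tool shift [ 0.0006 -0.001  -0.0001] turn -0.16 F [-3.8  2.2  4. ] T [0.44 0.68 0.38] open 0.104 q [0.36 0.34 1.82 0.   0.98 1.47]
```

Call:
{"api": "move_arm", "payload": {"increments": [{"tx": 0,"ty": -0.0004,"tz": -0.001,"turn": 0},{"tx": 0,"ty": -0.0007,"tz": -0.002,"turn": 0},{"tx": 0,"ty": -0.001,"tz": -0.003,"turn": 0},{"tx": 0,"ty": -0.0014,"tz": -0.004,"turn": 0},{"tx": 0,"ty": -0.0018,"tz": -0.005,"turn": 0},{"tx": 0,"ty": -0.002,"tz": -0.006,"turn": 0},{"tx": 0,"ty": -0.002,"tz": -0.006,"turn": 0}], "gripper": 0.0}}

```text
time_s: 4.98
eef_pos: [0.4517, 0.2963, 0.0559]
eef_rot: [0.001, 0.85, -0.526, -0.001]
wrist_force: [-3.7, 2.6, -12.6]
opening: 0.106
```

```bash
cat >> h.py <<'E'
def trayfit(tag,box,zr=(.04,.5),tol=.004):
    s=load(tag); c=cloud(s); hsv=cv2.cvtColor(s['p'],cv2.COLOR_RGB2HSV)
    x0,y0,x1,y1=box; g=(hsv[:,:,0]>50)&(hsv[:,:,0]<75)&(hsv[:,:,1]>110); m=np.zeros_like(g); m[y0:y1,x0:x1]=g[y0:y1,x0:x1]
    P=c[m&(s['d']>0)&(c[:,:,2]>zr[0])&(c[:,:,2]<zr[1])]
    rng=np.random.default_rng(0); best=None
    for _ in range(400):
        a=P[rng.choice(len(P),3,False)]; n=np.cross(a[1]-a[0],a[2]-a[0]); L=np.linalg.norm(n)
        if L<1e-5: continue
        n/=L; n*=np.sign(n[2]); 
        if n[2]<.8: continue
        k=np.abs((P-a[0])@n)<.0015
        if best is None or k.sum()>best.sum(): best=k
    Q=P[best]; m0=Q.mean(0); n=np.linalg.svd(Q-m0,full_matrices=False)[2][2]; n*=np.sign(n[2])
    print(tag,'inl',best.sum(),len(P),'mean',m0.round(4),'n',n.round(3),'tilt',np.arccos(n[2]).round(3)); return m0,n
E
python3 - <<'E'
from h import *
plan([.4523,.2960,.051],-63.3)
snap('side','s5'); s=load('s5'); cv2.imwrite('pics/s5c.png',cv2.resize(s['p'][230:330,200:320,::-1],None,fx=6,fy=6,interpolation=cv2.INTER_CUBIC))
for t in ['side0','s3','s5']: trayfit(t,(215,255,300,310))
E
```

```text
t 4.98 pos [0.4517 0.2963 0.0559] yaw -63.48 tilt 0.21 tool shift [ 0.0005 -0.0004  0.0049] turn -0.18 F [ -3.7   2.6 -12.6] T [0.13 1.19 0.09] open 0.106 q [0.36 0.33 1.81 0.   1.   1.47]
side0 inl 402 609 mean [0.4997 0.3288 0.047 ] n [0.003 0.001 1.   ] tilt 0.003
s3 inl 341 598 mean [0.5047 0.3254 0.0471] n [-0.005 -0.004  1.   ] tilt 0.007
s5 inl 380 1045 mean [0.4915 0.3203 0.0416] n [ 0.002 -0.002  1.   ] tilt 0.003
```

View pics/s5c.png

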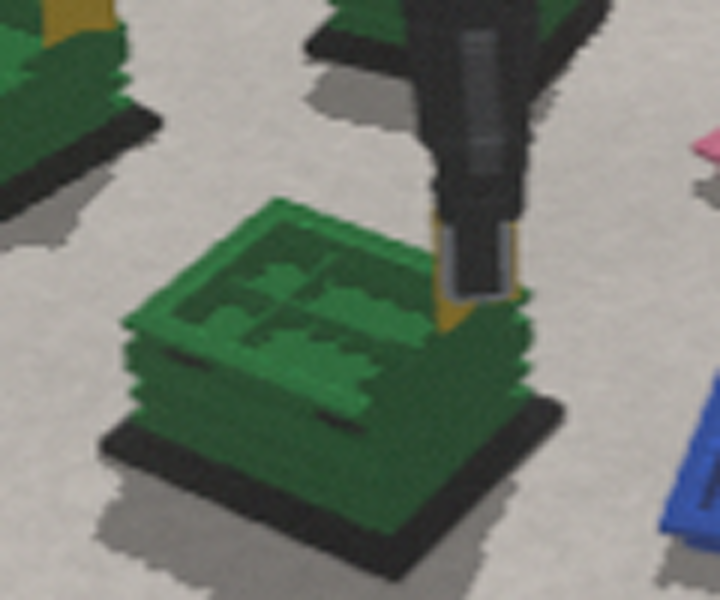

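Run:
```python
from h import *
for t in ['side0','s5']:
  for z in (.044,.046,.048): trayfit(t,(215,250,300,310),zr=(z,.065))
  s=load(t);c=cloud(s)
  for uv in [(246,265),(222,283),(228,288),(250,296),(240,268)]: print(uv,c[uv[1],uv[0]].round(4))
```

```text
side0 inl 395 498 mean [0.4991 0.3297 0.0471] n [0.003 0.003 1.   ] tilt 0.004
side0 inl 368 397 mean [0.4983 0.3296 0.0472] n [0.004 0.001 1.   ] tilt 0.004
side0 inl 88 88 mean [0.4965 0.3299 0.0486] n [0.    0.001 1.   ] tilt 0.001
(246, 265) [0.5315 0.2704 0.0465]
(222, 283) [0.5488 0.3399 0.0467]
(228, 288) [0.5313 0.3498 0.0468]
(250, 296) [0.4827 0.3584 0.048 ]
(240, 268) [5.687e-01 2.252e-01 5.000e-04]
s5 inl 368 614 mean [0.5017 0.324  0.0513] n [ 0.009 -0.005  1.   ] tilt 0.01
s5 inl 364 547 mean [0.5018 0.3247 0.0512] n [0.015 0.004 1.   ] tilt 0.015
s5 inl 365 481 mean [0.503  0.3236 0.0512] n [ 0.017 -0.005  1.   ] tilt 0.017
(246, 265) [0.5283 0.2769 0.0514]
(222, 283) [0.5453 0.3459 0.0518]
(228, 288) [0.5344 0.3442 0.042 ]
(250, 296) [0.4817 0.3604 0.0498]
(240, 268) [0.5334 0.293  0.0536]
```

The tray is rising almost level: about 4.5 mm up with 0.015 rad of tilt. The full-pad grip is too stiff to pivot. I'll put it back, regrip on a smaller patch at the tab's outer top edge, then push toward the far corner while lifting.

Call:
{"api": "move_arm", "payload": {"increments": [{"tx": 0,"ty": 0.0005,"tz": 0.0015,"turn": 0},{"tx": 0,"ty": 0.001,"tz": 0.003,"turn": 0},{"tx": 0,"ty": 0.0015,"tz": 0.0045,"turn": 0},{"tx": 0,"ty": 0.002,"tz": 0.006,"turn": 0},{"tx": 0,"ty": 0.002,"tz": 0.0065,"turn": 0},{"tx": 0,"ty": 0.002,"tz": 0.0065,"turn": 0},{"tx": 0,"ty": 0.002,"tz": 0.0065,"turn": 0}], "gripper": 0.0}}

```text
time_s: 5.62
eef_pos: [0.4529, 0.2969, 0.053]
eef_rot: [-0.002, 0.851, -0.526, 0.001]
wrist_force: [-8.2, 0.3, 5.4]
opening: 0.106
```

Call:
{"api": "move_arm", "payload": {"increments": [{"tx": 0,"ty": 0,"tz": 0,"turn": 0},{"tx": 0,"ty": 0,"tz": 0,"turn": 0},{"tx": 0,"ty": 0,"tz": 0,"turn": 0},{"tx": 0,"ty": 0,"tz": 0,"turn": 0}], "gripper": 0.35}}

```text
time_s: 5.95
eef_pos: [0.453, 0.2961, 0.0514]
eef_rot: [-0.001, 0.85, -0.526, 0.001]
wrist_force: [0.5, -0.5, -0.2]
opening: 0.35
```

Run:
```python
from h import *
plan([.4523-.0125,.2960-.0063,.069],-63.3)
snap('side','s6'); trayfit('s6',(215,255,300,310),zr=(.044,.06))
snap('wrist','w6'); s=load('w6'); cv2.imwrite('pics/w6c.png',cv2.resize(s['p'][180:360,180:380,::-1],None,fx=4,fy=4)[:600])
```

```text
t 5.95 pos [0.453  0.2961 0.0514] yaw -63.49 tilt 0.19 tool shift [-0.0002  0.0146 -0.0176] turn -0.19 F [ 0.5 -0.5 -0.2] T [ 0.03 -0.    0.01] open 0.35 q [ 0.36  0.34  1.82 -0.    0.98  1.47]
s6 inl 354 535 mean [0.506  0.3258 0.0494] n [-0.011 -0.011  1.   ] tilt 0.015
```

View pics/w6c.png

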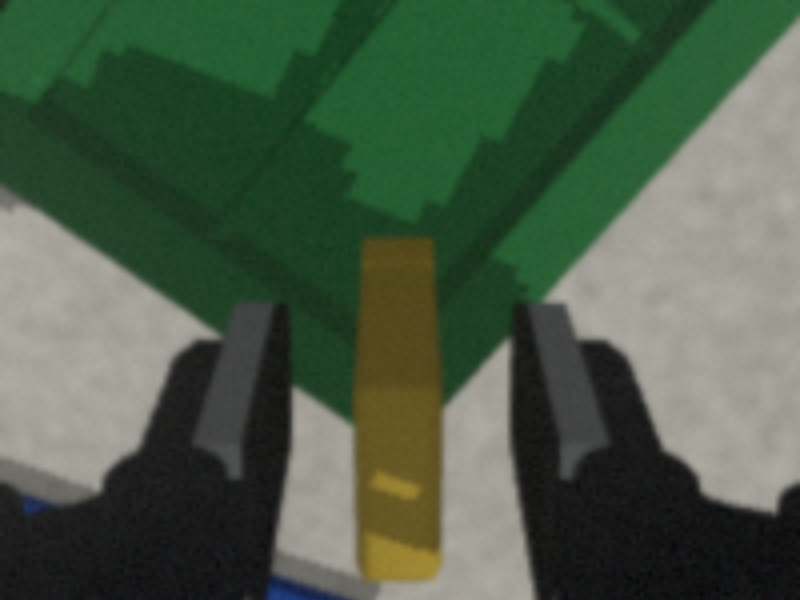

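Call:
{"api": "move_arm", "payload": {"increments": [{"tx": 0,"ty": 0.004,"tz": -0.006,"turn": 0},{"tx": 0,"ty": 0.009,"tz": -0.012,"turn": 0},{"tx": 0,"ty": 0.014,"tz": -0.0165,"turn": 0},{"tx": 0,"ty": 0.014,"tz": -0.0165,"turn": 0},{"tx": 0,"ty": 0.014,"tz": -0.0165,"turn": 0},{"tx": 0,"ty": 0.014,"tz": -0.0165,"turn": 0},{"tx": 0,"ty": 0.014,"tz": -0.0165,"turn": 0}], "gripper": 0.35}}

```text
time_s: 6.63
eef_pos: [0.4389, 0.2896, 0.0668]
eef_rot: [-0.0, 0.85, -0.526, 0.0]
wrist_force: [0.5, -0.2, -0.4]
opening: 0.349
```

Run:
```python
from h import *
plan([.4523-.0125,.2960-.0063,.069],-63.3)
snap('side','s7'); s=load('s7'); a=cv2.resize(s['p'][230:330,200:320,::-1],None,fx=5,fy=5,interpolation=cv2.INTER_CUBIC); cv2.imwrite('pics/s7c.png',a)
```

```text
t 6.63 pos [0.4389 0.2896 0.0668] yaw -63.48 tilt 0.0 tool shift [ 0.0003 -0.0008 -0.0022] turn -0.18 F [ 0.5 -0.2 -0.4] T [ 0.02  0.03 -0.05] open 0.349 q [0.36 0.29 1.85 0.   1.   1.47]
```

View pics/s7c.png

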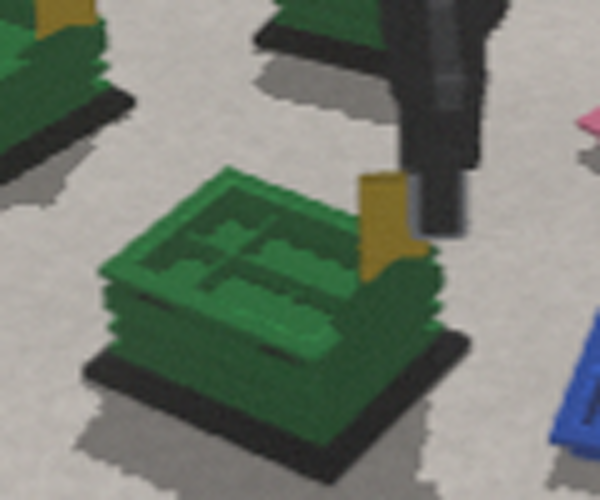

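Call:
{"api": "move_arm", "payload": {"increments": [{"tx": 0,"ty": 0,"tz": -0.004,"turn": 0},{"tx": 0,"ty": 0,"tz": -0.004,"turn": 0},{"tx": 0,"ty": 0,"tz": -0.004,"turn": 0}], "gripper": 0.35}}

```text
time_s: 6.93
eef_pos: [0.4392, 0.2897, 0.071]
eef_rot: [-0.0, 0.85, -0.526, 0.0]
wrist_force: [-0.4, -0.5, 0.6]
opening: 0.354
```

Call:
{"api": "move_arm", "payload": {"increments": [{"tx": 0,"ty": 0,"tz": 0,"turn": 0},{"tx": 0,"ty": 0,"tz": 0,"turn": 0},{"tx": 0,"ty": 0,"tz": 0,"turn": 0},{"tx": 0,"ty": 0,"tz": 0,"turn": 0},{"tx": 0,"ty": 0,"tz": 0,"turn": 0},{"tx": 0,"ty": 0,"tz": 0,"turn": 0}], "gripper": 0.0}}

```text
time_s: 7.43
eef_pos: [0.4389, 0.2896, 0.0708]
eef_rot: [0.0, 0.85, -0.526, -0.0]
wrist_force: [-0.6, 0.1, 2.3]
opening: 0.09
```

Run:
```python
from h import *
plan([.4523-.0125,.2960-.0063,.069],-63.3)
```

```text
t 7.43 pos [0.4389 0.2896 0.0708] yaw -63.47 tilt 0.0 tool shift [ 0.0003 -0.0009  0.0018] turn -0.17 F [-0.6  0.1  2.3] T [-0.02  0.1  -0.02] open 0.09 q [0.36 0.28 1.85 0.   1.01 1.47]
```

Call:
{"api": "move_arm", "payload": {"increments": [{"tx": 0,"ty": -0.002,"tz": -0.0005,"turn": 0},{"tx": 0,"ty": -0.004,"tz": -0.001,"turn": 0},{"tx": 0,"ty": -0.006,"tz": -0.002,"turn": 0},{"tx": 0,"ty": -0.007,"tz": -0.003,"turn": 0},{"tx": 0,"ty": -0.008,"tz": -0.005,"turn": 0},{"tx": 0,"ty": -0.008,"tz": -0.005,"turn": 0},{"tx": 0,"ty": -0.008,"tz": -0.005,"turn": 0}], "gripper": 0.0}}

```text
time_s: 8.02
eef_pos: [0.4422, 0.2917, 0.0738]
eef_rot: [0.004, 0.851, -0.526, -0.003]
wrist_force: [-9.0, -3.9, 0.2]
opening: 0.085
```

Run:
```python
from h import *
plan([.4523-.0125,.2960-.0063,.069],-63.3)
snap('side','s8'); s=load('s8'); a=cv2.resize(s['p'][230:330,200:320,::-1],None,fx=5,fy=5,interpolation=cv2.INTER_CUBIC); cv2.imwrite('pics/s8c.png',a)
for t in ['side0','s7','s8']: trayfit(t,(215,250,300,310),zr=(.045,.075))
```

```text
t 8.02 pos [0.4422 0.2917 0.0738] yaw -63.45 tilt 0.54 tool shift [0.0008 0.003  0.0048] turn -0.15 F [-9.  -3.9  0.2] T [-0.6   1.49  0.  ] open 0.085 q [ 0.36  0.29  1.83 -0.    1.03  1.47]
side0 inl 393 456 mean [0.4993 0.3296 0.0471] n [0.004 0.004 1.   ] tilt 0.005
s7 inl 396 558 mean [0.5026 0.3258 0.0496] n [ 0.002 -0.005  1.   ] tilt 0.005
s8 inl 364 508 mean [0.5057 0.3282 0.0489] n [0.044 0.01  0.999] tilt 0.045
```

View pics/s8c.png

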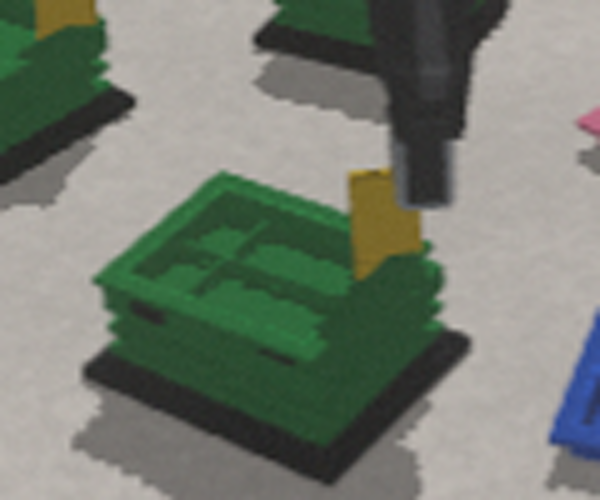

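The push works: tilt is 0.045 rad in the right direction and the far corner is going down. Continuing.

Call:
{"api": "move_arm", "payload": {"increments": [{"tx": 0,"ty": -0.001,"tz": -0.001,"turn": 0},{"tx": 0,"ty": -0.002,"tz": -0.002,"turn": 0},{"tx": 0,"ty": -0.003,"tz": -0.003,"turn": 0},{"tx": 0,"ty": -0.004,"tz": -0.004,"turn": 0},{"tx": 0,"ty": -0.005,"tz": -0.005,"turn": 0},{"tx": 0,"ty": -0.005,"tz": -0.006,"turn": 0},{"tx": 0,"ty": -0.005,"tz": -0.006,"turn": 0}], "gripper": 0.0}}

```text
time_s: 8.65
eef_pos: [0.4441, 0.2929, 0.0786]
eef_rot: [0.006, 0.851, -0.526, -0.004]
wrist_force: [-14.4, -7.4, 1.0]
opening: 0.088
```

Run:
```python
from h import *
plan([.4523-.0125,.2960-.0063,.069],-63.3)
snap('side','s9'); s=load('s9'); a=cv2.resize(s['p'][230:330,200:320,::-1],None,fx=5,fy=5,interpolation=cv2.INTER_CUBIC); cv2.imwrite('pics/s9c.png',a)
d=np.array([np.cos(np.radians(27)),np.sin(np.radians(27))])
for t in ['side0','s8','s9']:
  m,n=trayfit(t,(215,250,300,310),zr=(.045,.08))
  for nm,p in [('tab',np.array([.494,.317])-.0542*d),('far',np.array([.494,.317])+.0542*d)]: print(nm,m[2]-((p-m[:2])@n[:2])/n[2]-.0471)
```

```text
t 8.65 pos [0.4441 0.2929 0.0786] yaw -63.43 tilt 0.89 tool shift [0.0009 0.0052 0.0097] turn -0.13 F [-14.4  -7.4   1. ] T [-1.23  2.5  -0.02] open 0.088 q [ 0.36  0.29  1.82 -0.    1.05  1.47]
side0 inl 393 456 mean [0.4993 0.3296 0.0471] n [0.004 0.004 1.   ] tilt 0.005
tab 0.00032144613185698667
far -0.0002054454216235263
s8 inl 364 508 mean [0.5057 0.3282 0.0489] n [0.044 0.01  0.999] tilt 0.045
tab 0.004802635632865759
far 9.046122634324277e-05
s9 inl 343 559 mean [0.5052 0.3293 0.0504] n [0.086 0.026 0.996] tilt 0.09
tab 0.00940358360585191
far -0.00022029440439713666
```

View pics/s9c.png

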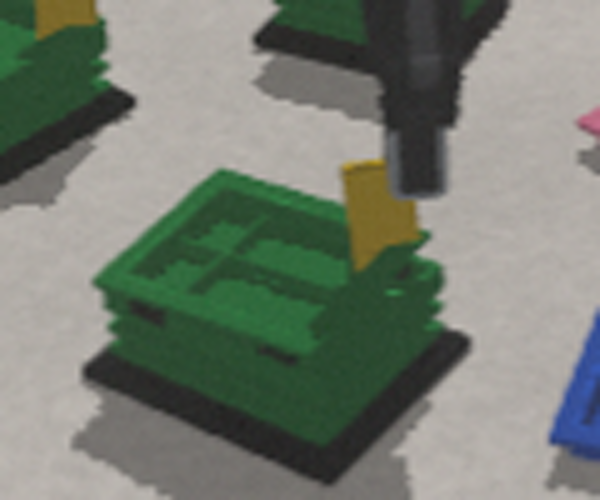

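Tab corner is up 9.4 mm and the far corner is at about 0. One more increment.

Call:
{"api": "move_arm", "payload": {"increments": [{"tx": 0,"ty": -0.001,"tz": -0.001,"turn": 0},{"tx": 0,"ty": -0.002,"tz": -0.002,"turn": 0},{"tx": 0,"ty": -0.003,"tz": -0.003,"turn": 0},{"tx": 0,"ty": -0.0035,"tz": -0.004,"turn": 0},{"tx": 0,"ty": -0.004,"tz": -0.005,"turn": 0},{"tx": 0,"ty": -0.0045,"tz": -0.006,"turn": 0},{"tx": 0,"ty": -0.0045,"tz": -0.007,"turn": 0},{"tx": 0,"ty": -0.0045,"tz": -0.007,"turn": 0},{"tx": 0,"ty": -0.0045,"tz": -0.007,"turn": 0}], "gripper": 0.0}}

```text
time_s: 9.45
eef_pos: [0.4471, 0.2948, 0.0855]
eef_rot: [0.007, 0.851, -0.526, -0.005]
wrist_force: [-16.0, -6.5, 4.7]
opening: 0.084
```

Run:
```python
from h import *
plan([.4523-.0125,.2960-.0063,.069],-63.3)
snap('side','s10'); s=load('s10'); a=cv2.resize(s['p'][230:330,200:320,::-1],None,fx=5,fy=5,interpolation=cv2.INTER_CUBIC); cv2.imwrite('pics/s10c.png',a)
d=np.array([np.cos(np.radians(27)),np.sin(np.radians(27))])
for t in ['s9','s10']:
  m,n=trayfit(t,(215,250,300,310),zr=(.045,.08))
  for nm,p in [('tab',np.array([.494,.317])-.0542*d),('far',np.array([.494,.317])+.0542*d)]: print(nm,m[2]-((p-m[:2])@n[:2])/n[2]-.0471)
```

```text
t 9.45 pos [0.4471 0.2948 0.0855] yaw -63.43 tilt 1.02 tool shift [0.0013 0.0086 0.0166] turn -0.13 F [-16.   -6.5   4.7] T [-1.33  3.19 -0.02] open 0.084 q [ 0.36  0.29  1.8  -0.    1.07  1.47]
s9 inl 343 559 mean [0.5052 0.3293 0.0504] n [0.086 0.026 0.996] tilt 0.09
tab 0.00940358360585191
far -0.00022029440439713666
s10 inl 358 755 mean [0.5083 0.3294 0.053 ] n [0.151 0.051 0.987] tilt 0.16
tab 0.01733223763032278
far 4.005419145393374e-05
```

View pics/s10c.png

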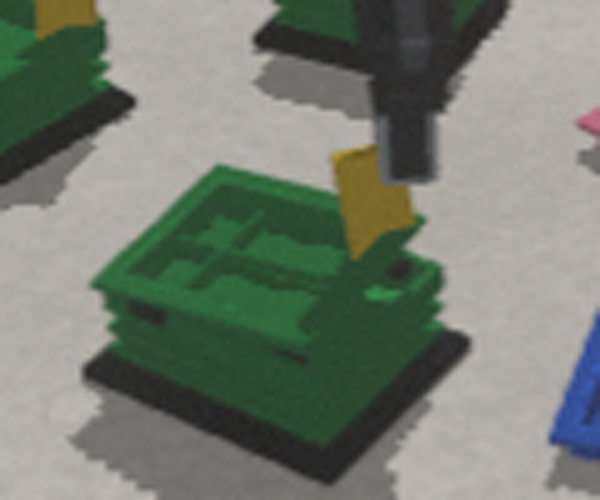

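Step 1 holds: tab corner at about 17 mm, far corner at about 0. Now lifting free.

Call:
{"api": "move_arm", "payload": {"increments": [{"tx": 0,"ty": 0.002,"tz": -0.003,"turn": 0},{"tx": 0,"ty": 0.004,"tz": -0.006,"turn": 0},{"tx": 0,"ty": 0.006,"tz": -0.01,"turn": 0},{"tx": 0,"ty": 0.006,"tz": -0.014,"turn": 0},{"tx": 0,"ty": 0.006,"tz": -0.018,"turn": 0},{"tx": 0,"ty": 0.006,"tz": -0.024,"turn": 0},{"tx": 0,"ty": 0.006,"tz": -0.03,"turn": 0},{"tx": 0,"ty": 0.006,"tz": -0.038,"turn": 0},{"tx": 0,"ty": 0.006,"tz": -0.046,"turn": 0},{"tx": 0,"ty": 0.006,"tz": -0.054,"turn": 0},{"tx": 0,"ty": 0.006,"tz": -0.06,"turn": 0},{"tx": 0,"ty": 0.006,"tz": -0.06,"turn": 0},{"tx": 0,"ty": 0.006,"tz": -0.06,"turn": 0}], "gripper": 0.0}}

```text
time_s: 10.58
eef_pos: [0.4495, 0.2948, 0.1493]
eef_rot: [-0.0, 0.85, -0.526, 0.0]
wrist_force: [-0.6, -0.5, -1.9]
opening: 0.085
```

Run:
```python
from h import *
plan([.4523-.0125,.2960-.0063,.069],-63.3)
snap('side','s11'); s=load('s11'); a=cv2.resize(s['p'][190:340,180:360,::-1],None,fx=4,fy=4,interpolation=cv2.INTER_CUBIC); cv2.imwrite('pics/s11c.png',a)
```

```text
t 10.58 pos [0.4495 0.2948 0.1493] yaw -63.48 tilt 0.07 tool shift [0.0002 0.0111 0.0803] turn -0.18 F [-0.6 -0.5 -1.9] T [-0.    0.04  0.03] open 0.085 q [ 0.36  0.19  1.78 -0.    1.18  1.47]
```

View pics/s11c.png

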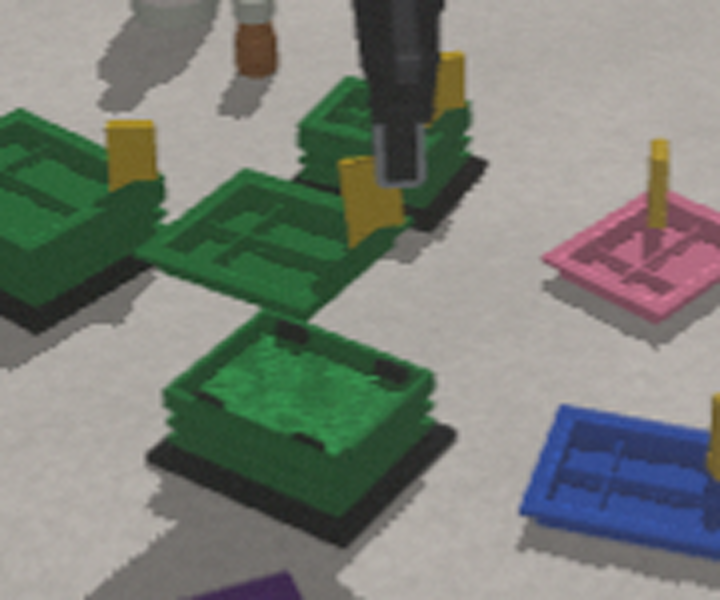

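The tray is free of the stack and held at the tab. Measuring its tilt and centre.

Run:
```python
from h import *
s=load('s11'); c=cloud(s)
m,n=trayfit('s11',(214,230,282,272),zr=(.085,.16))
for q in [(241,233),(218,254),(256,268)]: print(q,c[q[1],q[0]].round(4))
# rim points
hsv=cv2.cvtColor(s['p'],cv2.COLOR_RGB2HSV); g=(hsv[:,:,0]>50)&(hsv[:,:,0]<75)&(hsv[:,:,1]>110)&(c[:,:,2]>.07)&(c[:,:,2]<.2)
g[:230]=0;g[275:]=0;g[:,:214]=0;g[:,285:]=0
P=c[g]; P=P[np.abs((P-m)@n)<.003]; print(cv2.minAreaRect((P[:,:2]*1000).astype(np.float32)))
for t in ['s9','s10']: pass
```

```text
s11 inl 406 1193 mean [0.5081 0.3289 0.1163] n [ 0.044 -0.126  0.991] tilt 0.133
(241, 233) [0.5368 0.2735 0.1207]
(218, 254) [0.5467 0.3494 0.1179]
(256, 268) [0.4631 0.3692 0.121 ]
((503.23358154296875, 324.11602783203125), (75.35806274414062, 103.2928237915039), 73.97183227539062)
```

Run:
```python
from h import *
s=load('scene0')
print(px_depth(s,[(194,325),(193,350),(295,275),(295,310),(286,275),(200,400)]).round(3))
o=get_obs();M=rot(o['eef_rot']); print((M.T@[0,-.641,0]).round(4), M.round(3))
```

```text
[[ 0.683 -0.261  0.056]
 [ 0.732 -0.293  0.059]
 [ 0.771 -0.088  0.138]
 [ 0.787 -0.099  0.065]
 [ 0.688 -0.031  0.044]
 [ 0.786 -0.321  0.   ]]
[ 0.5735  0.2863 -0.    ] [[ 0.447 -0.895  0.   ]
 [-0.895 -0.447  0.   ]
 [-0.    -0.    -1.   ]]
```

Call:
{"api": "move_arm", "payload": {"increments": [{"tx": 0,"ty": 0,"tz": -0.01,"turn": 0},{"tx": 0.005,"ty": 0.0025,"tz": -0.02,"turn": 0},{"tx": 0.015,"ty": 0.0075,"tz": -0.03,"turn": 0},{"tx": 0.03,"ty": 0.015,"tz": -0.04,"turn": 0},{"tx": 0.05,"ty": 0.025,"tz": -0.05,"turn": 0},{"tx": 0.07,"ty": 0.035,"tz": -0.05,"turn": 0},{"tx": 0.09,"ty": 0.045,"tz": -0.05,"turn": 0},{"tx": 0.11,"ty": 0.055,"tz": -0.05,"turn": 0},{"tx": 0.13,"ty": 0.065,"tz": -0.05,"turn": 0},{"tx": 0.15,"ty": 0.075,"tz": -0.05,"turn": 0},{"tx": 0.17,"ty": 0.085,"tz": -0.05,"turn": 0},{"tx": 0.19,"ty": 0.095,"tz": -0.05,"turn": 0},{"tx": 0.21,"ty": 0.105,"tz": -0.05,"turn": 0},{"tx": 0.23,"ty": 0.115,"tz": -0.05,"turn": 0},{"tx": 0.25,"ty": 0.125,"tz": -0.05,"turn": 0},{"tx": 0.27,"ty": 0.135,"tz": -0.05,"turn": 0},{"tx": 0.29,"ty": 0.145,"tz": -0.05,"turn": 0},{"tx": 0.31,"ty": 0.155,"tz": -0.05,"turn": 0},{"tx": 0.33,"ty": 0.165,"tz": -0.05,"turn": 0},{"tx": 0.35,"ty": 0.175,"tz": -0.05,"turn": 0}], "gripper": 0.0}}

```text
time_s: 12.3
eef_pos: [0.4485, -0.0985, 0.1999]
eef_rot: [0.0, 0.85, -0.526, 0.001]
wrist_force: [-0.1, 0.5, -0.9]
opening: 0.087
```

Call:
{"api": "move_arm", "payload": {"increments": [{"tx": 0.02,"ty": 0.01,"tz": 0,"turn": 0},{"tx": 0.04,"ty": 0.02,"tz": 0,"turn": 0},{"tx": 0.06,"ty": 0.03,"tz": 0,"turn": 0},{"tx": 0.08,"ty": 0.04,"tz": 0,"turn": 0},{"tx": 0.1,"ty": 0.05,"tz": 0,"turn": 0},{"tx": 0.12,"ty": 0.06,"tz": 0,"turn": 0},{"tx": 0.14,"ty": 0.07,"tz": 0,"turn": 0},{"tx": 0.16,"ty": 0.08,"tz": 0,"turn": 0},{"tx": 0.18,"ty": 0.09,"tz": 0,"turn": 0},{"tx": 0.2,"ty": 0.1,"tz": 0,"turn": 0},{"tx": 0.215,"ty": 0.107,"tz": 0,"turn": 0},{"tx": 0.222,"ty": 0.111,"tz": 0,"turn": 0},{"tx": 0.2235,"ty": 0.1113,"tz": 0,"turn": 0},{"tx": 0.2235,"ty": 0.1113,"tz": 0,"turn": 0},{"tx": 0.2235,"ty": 0.1113,"tz": 0,"turn": 0},{"tx": 0.2235,"ty": 0.1113,"tz": 0,"turn": 0}], "gripper": 0.0}}

```text
time_s: 13.63
eef_pos: [0.4492, -0.3453, 0.1989]
eef_rot: [-0.0, 0.851, -0.526, -0.0]
wrist_force: [-0.3, 0.6, -1.2]
opening: 0.087
```

Run:
```python
from h import *
plan([.4523-.0125,.2960-.0063,.069],-63.3)
for n in ['scene','side','wrist']: snap(n,n+'12')
a=load('scene12')['p'][190:350,50:270,::-1]; b=load('side12')['p'][80:210,280:430,::-1]
cv2.imwrite('pics/a12.png',cv2.resize(a,(770,560),interpolation=cv2.INTER_CUBIC)); cv2.imwrite('pics/b12.png',cv2.resize(b,(692,600),interpolation=cv2.INTER_CUBIC))
```

```text
t 13.63 pos [ 0.4492 -0.3453  0.1989] yaw -63.42 tilt 0.02 tool shift [-0.572  -0.2757  0.1301] turn -0.12 F [-0.3  0.6 -1.2] T [-0.01  0.06 -0.08] open 0.087 q [-0.86  0.19  1.66  0.    1.29  0.24]
```

View pics/a12.png

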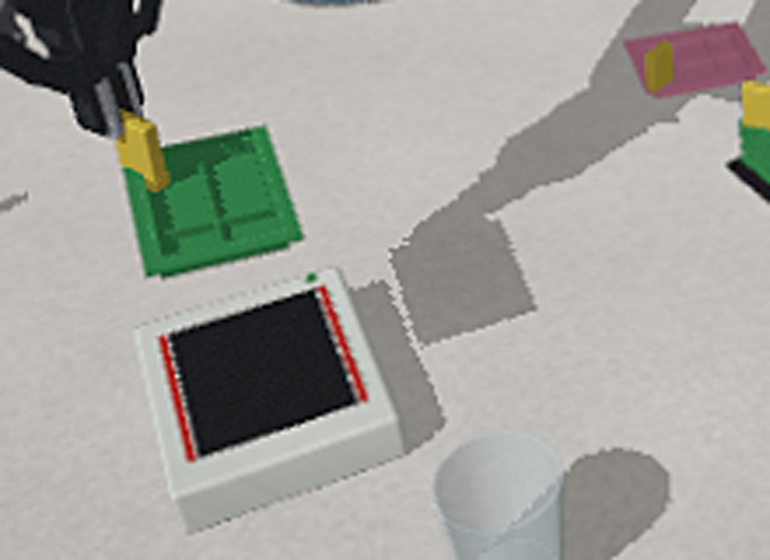

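View pics/b12.png

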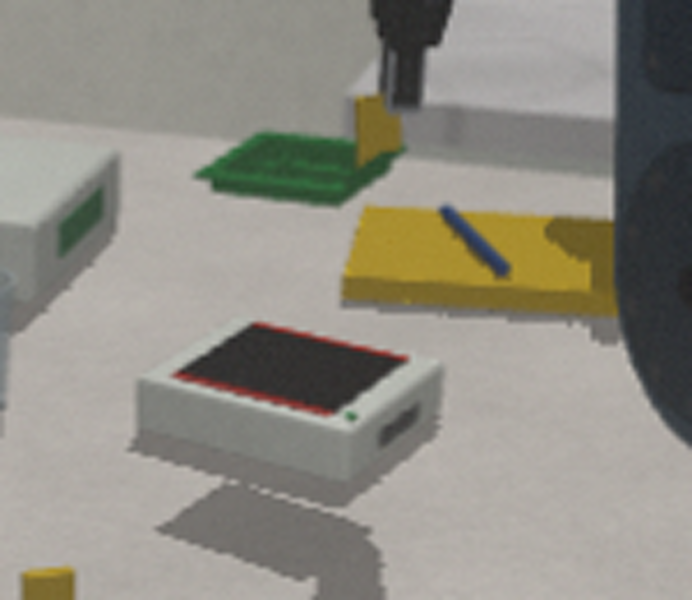

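View pics/wrist12.png

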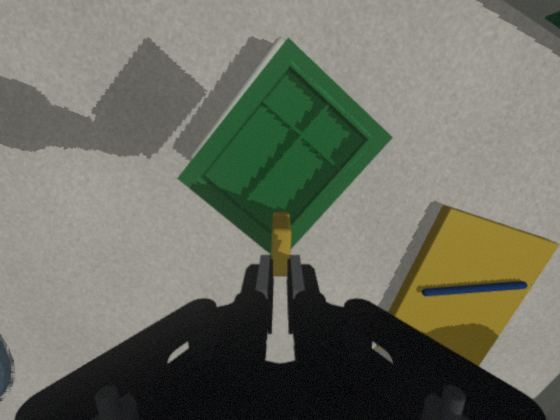

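```bash
cat >> h.py <<'E'
from scipy.optimize import least_squares
CORN={'far':(.05,.04,.0065),'pm':(.05,-.04,.0065),'mp':(-.05,.04,.0065),'mm':(-.05,-.04,.0065)}
def posefit(obs,x0):
    # obs list of (scene obj, corner, (u,v), weight)
    def f(x):
        M=R.from_euler('ZYX',x[3:]).as_matrix(); r=[]
        for s,k,uv,w in obs: r+=list((project(s,x[:3]+M@CORN[k])[0]-uv)*w)
        return r
    q=least_squares(f,x0,x_scale=[.01]*3+[.1]*3); x=q.x; M=R.from_euler('ZYX',x[3:]).as_matrix()
    print('centre',x[:3].round(4),'yaw',np.degrees(x[3]).round(2),'z',M[:,2].round(3),'tilt',np.arccos(M[2,2]).round(3)); print('res px',np.array(q.fun).reshape(-1,2).round(1).tolist()); return x
E
python3 - <<'E'
from h import *
S=load('scene12');D=load('side12');W=load('wrist12')
a=lambda u,v:np.array([(u+.5)/3.5-.5+50,(v+.5)/3.5-.5+190]); b=lambda u,v:np.array([(u+.5)/4.613-.5+280,(v+.5)/4.613-.5+80])
obs=[(S,'pm',a(148,270),1),(S,'far',a(301,236),1),(S,'mp',a(266,127),1),(D,'far',b(197,172),1),(D,'pm',b(262,132),1),(D,'mp',b(338,197),1),(D,'mm',b(405,150),1),(W,'far',np.array([288,38]),1),(W,'pm',np.array([391,137]),1),(W,'mp',np.array([180,178]),1)]
posefit(obs,[.5,-.32,.17,-.2,0,0])
posefit(obs[:7],[.5,-.32,.17,-.2,0,0])
E
```

```text
centre [ 0.5012 -0.3222  0.161 ] yaw -14.12 z [0.062 0.051 0.997] tilt 0.08
res px [[-1.7, 1.0], [0.2, -0.3], [-0.5, 0.3], [-1.2, 1.0], [-0.5, 0.2], [0.5, 0.5], [0.2, 0.6], [-0.5, 0.0], [0.8, 0.1], [-0.8, -0.1]]
centre [ 0.501  -0.3211  0.162 ] yaw -14.45 z [0.071 0.056 0.996] tilt 0.09
res px [[-1.4, 0.2], [0.5, -0.7], [0.1, -0.4], [-1.3, 1.0], [-0.4, -0.1], [0.3, 0.2], [0.2, 0.2]]
```

The fit gives centre (0.501,-0.322,0.161) and tilt about 0.085 rad, already within the limit and over the glass. I only need to lower it 63 mm.

Call:
{"api": "move_arm", "payload": {"increments": [{"tx": 0,"ty": 0,"tz": 0.006,"turn": 0},{"tx": 0,"ty": 0,"tz": 0.014,"turn": 0},{"tx": 0,"ty": 0,"tz": 0.024,"turn": 0},{"tx": 0,"ty": 0,"tz": 0.034,"turn": 0},{"tx": 0,"ty": 0,"tz": 0.044,"turn": 0},{"tx": 0,"ty": 0,"tz": 0.052,"turn": 0},{"tx": 0,"ty": 0,"tz": 0.058,"turn": 0},{"tx": 0,"ty": 0,"tz": 0.062,"turn": 0},{"tx": 0,"ty": 0,"tz": 0.062,"turn": 0},{"tx": 0,"ty": 0,"tz": 0.062,"turn": 0},{"tx": 0,"ty": 0,"tz": 0.062,"turn": 0},{"tx": 0,"ty": 0,"tz": 0.062,"turn": 0},{"tx": 0,"ty": 0,"tz": 0.062,"turn": 0}], "gripper": 0.0}}

```text
time_s: 14.87
eef_pos: [0.4494, -0.3466, 0.1374]
eef_rot: [0.0, 0.85, -0.526, 0.001]
wrist_force: [0.9, 0.6, -1.7]
opening: 0.087
```

Run:
```python
from h import *
plan([.4492,-.3453,.137],-63.3)
for n in ['scene','side']: snap(n,n+'13')
a=load('scene13')['p'][210:350,50:210,::-1]; b=load('side13')['p'][110:210,290:410,::-1]
cv2.imwrite('pics/a13.png',cv2.resize(a,None,fx=4,fy=4,interpolation=cv2.INTER_CUBIC)); cv2.imwrite('pics/b13.png',cv2.resize(b,None,fx=5,fy=5,interpolation=cv2.INTER_CUBIC))
```

```text
t 14.87 pos [ 0.4494 -0.3466  0.1374] yaw -63.47 tilt 0.06 tool shift [-0.0012 -0.0004  0.0004] turn -0.17 F [ 0.9  0.6 -1.7] T [-0.04  0.08  0.01] open 0.087 q [-0.87  0.27  1.71  0.    1.17  0.24]
```

View pics/a13.png

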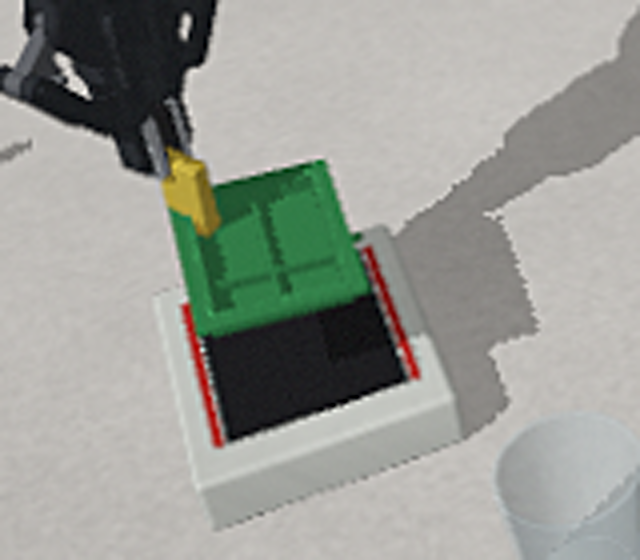

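View pics/b13.png

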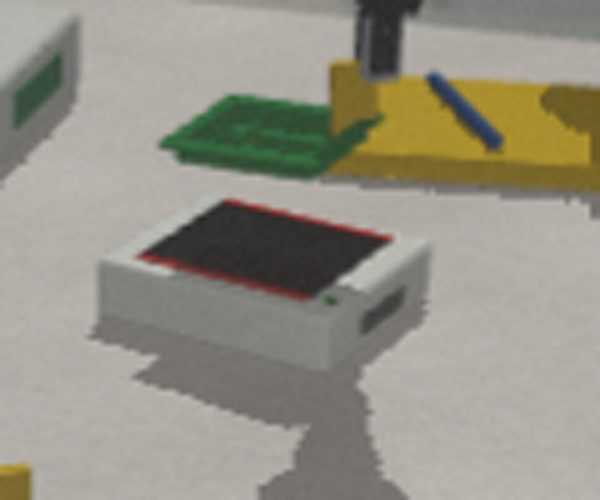

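View pics/scene13.png

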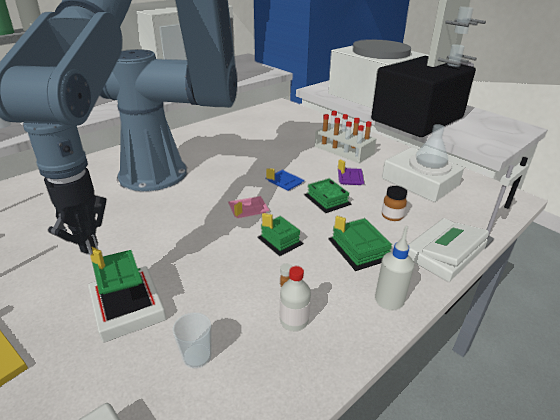

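Run:
```python
from h import *
S=load('scene13');D=load('side13')
a=lambda u,v:np.array([(u+.5)/4-.5+50,(v+.5)/4-.5+210]); b=lambda u,v:np.array([(u+.5)/5-.5+290,(v+.5)/5-.5+110])
obs=[(S,'pm',a(195,333),1),(S,'far',a(369,292),1),(S,'mp',a(324,160),1),(D,'far',b(161,140),1),(D,'pm',b(232,95),1),(D,'mp',b(308,172),1),(D,'mm',b(382,117),1)]
posefit(obs,[.5,-.32,.1,-.2,0,0])
o=load('scene0')
df=np.abs(o['p'].astype(int)-S['p']).max(2)>60
m=np.zeros_like(df); m[150:350,170:460]=df[150:350,170:460]
print([(t.tolist()) for t in cv2.connectedComponentsWithStats(m.astype(np.uint8))[2][1:] if t[4]>25])
```

```text
centre [ 0.5019 -0.3233  0.1002] yaw -15.05 z [0.085 0.05  0.995] tilt 0.099
res px [[-0.7, -0.0], [-0.7, -0.7], [0.4, -0.1], [-1.3, 1.2], [-0.7, 0.1], [0.5, -0.1], [-0.0, 0.2]]
[[222, 156, 26, 2, 26], [239, 158, 17, 13, 26], [172, 166, 66, 37, 124], [308, 173, 41, 20, 186]]
```

Run:
```python
from h import *
print(workorder.hand_in()); o=get_obs(); print(o['time_s'],o['opening'],o['wrist_force'],o['eef_pos'])
```

```text
the job is handed in; nothing more can be done
None
the job is handed in; nothing more can be done
```

I peeled the top medium tray off by its yellow tab. It is now held about 6 cm above the black glass of the reader, and I handed the job in at about 15 s. The hand-in reported no verdict.

- **First try:** a full-pad grip on the tab lifted the tray almost level, about 4.5 mm up. I set it back, where it sat about 2 mm high in the lips. I then regripped only the tab's outer top edge and pushed toward the far corner while lifting.
- **Peel:** the side camera's fit then showed the tab corner raised about 17 mm with the far corner at about 0 mm. The tray then lifted clear of the stack.
- **Last check before hand-in:** the tray centre was about 3 mm from my estimate of the glass centre and 62 mm above the glass. It was tilted about 0.10 rad (limit 0.2 rad) and still gripped, and the wrist force was near the tray's weight only.
- **Disagreements:** the two cameras' estimates of the glass centre differ by about 5 mm. The tilt estimates over the reader ran from 0.08 to 0.10 rad. A single plane fit just after the lift gave 0.13 rad in an odd direction, and I took it as noise.
- **Surroundings:** comparing scene images before and after showed changes only at the medium stack and in the arm's shadow. The small and large trays, bottle, vial and jar showed no change, and the beaker looked unchanged.

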